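# Set the engineer's square on the lock bar for scribing

## Task

Pull the engineer's square out of its spring clips on the sloping green tool stand and set it on the clamped brass bar ready for scribing: stock standing on the dark marking-out plate and flush all along against the bar's long edge where the white tick starts, blade lying flat across the bar, with the blade's outer edge on the tick. Set it down and push it up gently, leave the other things where they are, and let go of the square.

Things in the scene. Friction and masses are not known exactly. Their poses are not given: they have to be found in the camera images.
- square: Engineer's square, 0.42 kg: one flat L of a black stock 120 x 18 x 24 mm (x -60..60, y -9..9, z 0..24) and a bright steel blade. Origin: centre of the stock's underside. z is up when laid on the bar; in the clips z is tilted 30 degrees. Inner face of the stock, to be laid flush: y = +9. Centre of mass about (8, 10, 12) mm.
- square_edge (a point): Point on the blade's outer edge: (60, 24, 10.5) mm in the square's frame. The blade leaves the stock's +y face at its +x end: x 35..60, y up to 132, z 10.5..13.5 mm. Its outer edge, the one to set on the tick, is x = 60, flush with the stock's end.
- square_grip (a point): Middle of the free part of the stock, half-way between the clips, (-10, 0, 12) mm in the square's frame: the stock can be gripped here across its 18 mm width (along y). Fingertips lower than 10 mm above the stock's underside would strike the brass bar when the square is laid against it.
- square_face_a (a point): Point on the stock's inner face near the end without the blade: (-50, 9, 10) mm in the square's frame.
- square_face_b (a point): Point on the stock's inner face near the blade end: (50, 9, 10) mm in the square's frame.
- stand: Fixed green sheet-steel tool stand, foot 200 x 165 mm, origin centre of underside. Its sheet slopes 30 degrees, rising to the stand's +y, outward normal (0, -0.5, 0.866). The square lies parallel to it: its z along the normal, stock level along the stand's x, underside centre at (0 +-2, -55, 52) mm of the stand, 6 mm off the sheet, blade up the slope on a rubber rest.
- clips (a point): Midway between the two steel spring clips that hold the stock, at its underside, about square x = -10 (clips 10 mm wide at square x = -46 and +26). Cheeks 7 mm high, sprung leaves 34 mm high, 20 mm out from the stock's centre line, rolled lips 1 mm over its top edges. Pulled along the sheet's normal it snaps at about 12 to 18 N, weight included, drags at 10 to 13 N, clear after 35 mm.
- station: Fixed dark steel marking-out plate 340 (x) x 220 (y) x 30 mm high, origin centre of underside. A brass bar 220 x 60 x 10 mm is clamped on it, x -110..110, y -10..50, top at z = 40; steel strap clamps hold its ends from |x| = 95 outwards, up to z = 57. Dark spots are holes drilled before. When done, the square's axes run as the station's.
- bar_edge (a point): Middle of the top of the bar's long edge that the stock goes against, on the side away from the green stand: (0, -10, 40) mm of the station; axes as the station's. The stock stands on the plate (z = 30) outside this edge, inner face against it, and the blade lies over the bar towards +y.
- tick: White painted tick 3 mm wide (x), 30 mm long (y) on the bar's top, in the middle of a patch of blue marking dye 50 mm wide (x), starting at the edge the stock goes against; origin at that end, mid-width; axes as the station's. Its place along the bar varies.
- padlock: Bystander: brass padlock standing upright, 46 x 22 mm, 70 high; origin centre of underside.
- dial: Bystander: dial gauge lying on its back, 56 mm across with a 34 mm stem, 20 high; origin centre of underside.
- cylinder: Bystander: brass lock cylinder, 62 x 17 mm, 32 high; origin centre of underside.
- dye: Bystander: small white bottle with a blue label, 40 mm across, 70 high; origin centre of underside.
Mind the look-alikes: they are no part of the job. What is meant by the square is not blue or pink, and is the smaller of those in its own colour.

How it is judged:
On the way:
1. the square, held by the fingers, is pulled clear of its clips, more than 60 mm from where it was (distance of square from where it was at the start of the episode above 0.06 m and contact force between the fingers and square above 2 N), for 0.1 s.
At the end, for the whole second after the job is handed in: The square rests released, its stock on the marking-out plate (underside within 3 mm of the plate's top, tilted less than 2.3 degrees) and both ends of its inner face within 2 mm of the bar's long edge; the blade's outer edge is within 3 mm of the middle of the tick (y of square_face_a in the frame of bar_edge between -0.002 and 0.002 m and y of square_face_b in the frame of bar_edge between -0.002 and 0.002 m and x of square_edge in the frame of tick between -0.003 and 0.003 m and z of square in the frame of station between 0.027 and 0.033 m and angle between square's own z axis and vertical below 0.04 rad and linear speed of square below 0.01 m/s); the robot touches nothing.
It fails at once if the square is driven against the bar and plate with more than 50 N (contact force between square and station above 50 N).
It fails at once if the square is dropped: it falls, not touched by the fingers, at over 0.4 m/s (a free fall of about 8 mm) (contact force between the fingers and square below 0.05 N and linear speed of square above 0.4 m/s).
It fails at once if a bystander is pushed more than 15 mm (distance of any of padlock, dial, cylinder, dye from where it was at the start of the episode above 0.015 m).
It also fails if it takes over 64 s, if anything falls off the work surface, if the arm or the gripper's body presses on something with over 40 N, if the wrist force passes 120 N, or if a joint passes its speed limit or range.

## Robot

A 6-joint arm with a two-finger parallel gripper is mounted at the origin on the work surface. World frame = base frame: x ahead of the robot, y to its left, z up, the work surface at z = 0. Lengths are in m, angles in rad, forces in N, time in s.
With the tool pointing down it reaches from about 0.35 to 0.775 m from the base axis. Payload 5.5 kg.
Tool frame: the origin (TCP) lies midway between the tips of the shut fingers; the grasp point (between the pads) lies 19 mm behind it (bot.grasp_offset is the distance from the TCP to the grasp point, in m); z points along the fingers, y is the line along which they close (so a half turn about z gives the same grasp; the last joint's range is limited). The gripper opens to 85 mm and grips with 20 to 120 N. Pads are 22 mm wide; open, the fingers measure 114 mm over their backs; the gripper's body (76 mm by 85 mm) begins 54 mm behind the grasp point. The pads swing forward as they close: fully open they stand 13 mm farther back than shut.
Start: joints at [-1.293, 0.313, 0.046, 1.304, 0, 1.431], TCP at [0.233, -0.526, 0.231] pointing down, gripper open.
Joint ranges: [-2.76, 2.76], [-0.86, 1.69], [-1.03, 1.26], [-2.2, 2.34], [-1.47, 1.5], [-3.14, 3.14]. Speed limits (rad/s): [2.57, 2.57, 3.14, 3.14, 3.14, 3.14].

## Interface

Orientations are given as a unit quaternion [x, y, z, w].
In Python, from rig import monitor, capture, camera_info, job, bot gives the robot as it stands.
- The arm moves only by the shell command python3 -m creep 'ROWS' [OPENING] [FORCE]. ROWS is JSON, a list of rows, each an object with "xyz": the shift along the world's x, y, z in m, a list of three; "twist": the turn, a rotation vector about the world's x, y, z in rad, a list of three. A call has 1 to 8 rows; each row is the pose to reach, as a shift and turn from the pose commanded when the call began; what a row does not reach only later rows make up. A row lasts 1/10 s, in which the tool goes at most 50 mm and 8.59 degrees, less where a joint would pass 70% of its speed; a pose out of reach is approached as far as the arm can. A call with a gripper value outside its range is refused whole. OPENING is the opening in per cent of the stroke, from 0 (shut) to 100 (fully open), set as the call begins (- or left out, the last holds). The fingers move at their own pace and stop on an object; FORCE is the grip in N (left out, the last holds). Time passes only in rows, so rows that repeat a pose let the fingers close. It gives the time, the measured TCP pose, the force, the opening and the grip force at its end, in the units of the state.
- monitor.observe(): the state, without advancing time (a new reading comes with each control period).
- capture(name): name is "scene" or "top" or "wrist"; returns (picture, depth): 400x640x3 uint8, red, green, blue; 400x640 float32, m along the optical axis (not along the pixel's ray), 0 where there is no reading.
- camera_info(name): a dict with "camera_matrix" (3x3 intrinsics, pixels), "eye" and "rotation" of the camera in the world. Camera axes: x right, y down, z forward; pixel columns grow to the right and rows downward; lengths in m; the calibration is good to about 2 mm. The wrist camera is an equidistant fisheye: a pixel r from the principal point sees the ray r / f radians off the axis. A picture is of the moment at which its call begins: read the wrist's pose just before it. camera_info takes no time and is no camera call; for the wrist camera it gives the pose at the moment of the call.
- job.close_job(): hands the job in; it is judged then, once.
The state is a dict: "clock": time; "joint_pos": joint angles; "qd": joint speeds; "joint_torque": joint torques, N m; "tcp_pos": TCP position; "ee_rot": TCP orientation; "force": force on the tool from outside, world axes, zero at the start; "torque": the same for the moment, N m; "gripper_width": finger opening in m; "grip_force": force on a finger pad.
Only numpy, scipy, OpenCV 4.12 (cv2) and the standard library are available. Lean on these libraries where they do the work, as an engineer would, in place of code of your own. Each camera call takes 0.05 s, during which the arm holds its last target. There are 200 camera calls.

## Working session

There is one attempt and no reset: what is moved stays moved. The work goes in short steps, Python scripts to look and compute and a shell command to move; the robot and the scene stay as the last step left them, time stands still between calls to the robot, and variables do not carry over. Pictures are saved under pics/ and viewed, at most 11 in all, crops included, and the job is handed in when it is done.

```bash
mkdir -p pics; ls; python3 - <<'E'
from rig import monitor,capture,camera_info,bot
import cv2,numpy as np
for n in ("scene","top"):
    p,d=capture(n); cv2.imwrite(f"pics/{n}0.png",p[:,:,::-1]); np.savez(f"{n}0.npz",p=p,d=d)
    c=camera_info(n); print(n,c)
print(bot.grasp_offset, monitor.observe())
E
```

```text
pics
scene {'camera_matrix': array([[395.59713386,   0.        , 319.04482637],
       [  0.        , 395.59713386, 201.22839883],
       [  0.        ,   0.        ,   1.        ]]), 'eye': array([ 1.02562833, -0.33449776,  0.87595527]), 'rotation': array([ 0.86225482,  0.38432972, -0.14183736, -0.29780773])}
top {'camera_matrix': array([[453.5417484 ,   0.        , 314.23049664],
       [  0.        , 453.5417484 , 201.40178064],
       [  0.        ,   0.        ,   1.        ]]), 'eye': array([0.27807171, 0.10619649, 1.31124703]), 'rotation': array([-0.68517601,  0.72126782, -0.07217052,  0.0714002 ])}
0.0187 {'clock': 0.1, 'joint_pos': array([-1.29258393e+00,  3.13935829e-01,  4.51107278e-02,  1.30360449e+00,
        1.18001962e-05,  1.43117138e+00]), 'qd': array([-1.49972279e-03, -2.49798470e-03,  2.67896300e-03, -1.21027228e-04,
        8.02861070e-05,  2.35965730e-05]), 'joint_torque': array([ 1.83978365e-03, -4.81726921e+01,  2.99243456e+01,  1.27058721e-02,
       -1.31227494e-04, -1.75355432e-06]), 'tcp_pos': array([ 0.23318347, -0.52510559,  0.23049947]), 'ee_rot': array([ 9.78255432e-01,  2.07402130e-01, -5.06563280e-05, -8.15081642e-04]), 'force': array([-0.23527643, -0.97857995, -0.61792405]), 'torque': array([-0.01324155,  0.01494948, -0.01675725]), 'grip_force': 0.0, 'gripper_width': 0.08546293977209085}
```

View pics/scene0.png

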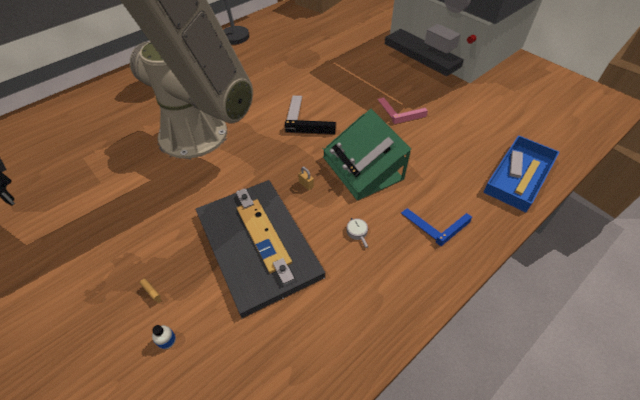

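View pics/top0.png

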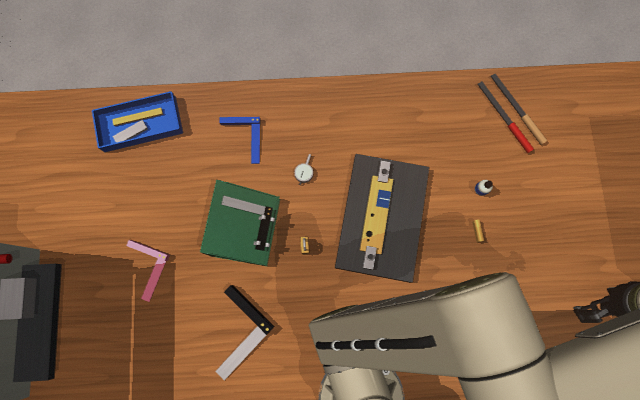

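The scene shows two black squares. One is in the stand's clips (top px 265,225; scene 360,155). The other, larger one lies loose on the bench (top 250,330; scene 305,125). The blue square (top 250,135) and pink one (150,265) are excluded by colour. The smaller black one in the stand fits, so I'll measure it and confirm with a crop.

```bash
cat > h.py <<'E'
import numpy as np,cv2
from rig import camera_info,capture,monitor
from scipy.spatial.transform import Rotation as R
def rays(c,px,fish=False):
    K=c['camera_matrix'];px=np.atleast_2d(px).astype(float)
    x=(px[:,0]-K[0,2])/K[0,0];y=(px[:,1]-K[1,2])/K[1,1]
    if fish:
        r=np.hypot(x,y)+1e-12;d=np.c_[np.sin(r)*x/r,np.sin(r)*y/r,np.cos(r)]
    else: d=np.c_[x,y,np.ones(len(x))]
    return R.from_quat(c['rotation']).apply(d)
def onz(c,px,z,fish=False):
    d=rays(c,px,fish);e=c['eye'];return e+d*((z-e[2])/d[:,2])[:,None]
def depthpts(c,px,d,fish=False):
    v=rays(c,px,fish);f=R.from_quat(c['rotation']).apply([0,0,1]);return c['eye']+v*(d/(v@f))[:,None]
def rect(p):
    r=cv2.minAreaRect(p[:,:2].astype(np.float32)*1000);b=cv2.boxPoints(r);e0=b[1]-b[0];e1=b[2]-b[1]
    L=e0 if np.linalg.norm(e0)>np.linalg.norm(e1) else e1
    if L[0]<0:L=-L
    return np.array(r[0])/1000,sorted([np.linalg.norm(e0),np.linalg.norm(e1)]),np.degrees(np.arctan2(L[1],L[0]))
def big(m):
    n,l,s,_=cv2.connectedComponentsWithStats(m.astype(np.uint8));i=1+np.argmax(s[1:,4]);return l==i
def pix(m):
    y,x=np.nonzero(m);return np.c_[x,y]
E
python3 - <<'E'
from h import *
np.set_printoptions(precision=4,suppress=True)
c=camera_info('top');z=np.load('top0.npz');p,d=z['p'],z['d']
h=cv2.cvtColor(p,cv2.COLOR_RGB2HSV)
roi=np.zeros(p.shape[:2],bool);roi[150:290,195:440]=1
H,S,V=[h[:,:,i] for i in range(3)]
g=big((H>50)&(H<90)&(S>80)&roi); print('stand',rect(onz(c,pix(g),0.0)))
pts=depthpts(c,pix(np.ones_like(roi)),d.ravel()).reshape(400,640,3)
pl=big(roi&(pts[:,:,2]>.02)&(pts[:,:,2]<.06)&(np.arange(640)[None]>325)); print('plate',rect(onz(c,pix(pl),.03)))
bar=big(roi&(H>15)&(H<32)&(S>100)&(V>130)&pl);print('bar',rect(onz(c,pix(bar),.04)))
bl=big(roi&(H>95)&(H<130)&(S>100)&pl);print('dye',rect(onz(c,pix(bl),.04)))
for q in [(264,242),(266,215),(240,205),(230,235),(384,225)]: print(q,pts[q[1],q[0]])
cr=lambda a,x0,x1,y0,y1,s:cv2.resize(a[y0:y1,x0:x1],None,fx=s,fy=s,interpolation=cv2.INTER_CUBIC)
a=cr(p,190,320,160,280,4);b=cr(p,200,320,270,390,2)
cv2.imwrite('pics/crop1.png',np.hstack([a,cv2.copyMakeBorder(b,0,a.shape[0]-b.shape[0],0,0,0)])[:,:,::-1])
print(h[242,264],h[215,266],h[205,240])
for n in ['top','scene','wrist']: print(n,camera_info(n)['eye'],R.from_quat(camera_info(n)['rotation']).as_matrix()[:,2])
print(camera_info('wrist'))
E
```

```text
stand (array([0.4987, 0.3159]), [np.float32(197.4762), np.float32(224.49792)], np.float32(-12.945633))
plate (array([ 0.4897, -0.0963]), [np.float32(220.02164), np.float32(340.6214)], np.float32(-13.695335))
bar (array([ 0.4952, -0.0768]), [np.float32(60.8296), np.float32(219.60516)], np.float32(-13.560494))
dye (array([ 0.5383, -0.0999]), [np.float32(35.046883), np.float32(47.36492)], np.float32(-12.730535))
(264, 242) [0.4269 0.2413 0.0744]
(266, 215) [0.5019 0.2338 0.0728]
(240, 205) [0.5275 0.3004 0.1034]
(230, 235) [0.4489 0.3312 0.0891]
(384, 225) [ 0.4615 -0.0953  0.042 ]
[10 64 24] [ 9 91 28] [  6  24 150]
top [0.2781 0.1062 1.3112] [ 0.2019 -0.0063 -0.9794]
scene [ 1.0256 -0.3345  0.876 ] [-0.4735  0.4045 -0.7824]
wrist [ 0.3011 -0.4954  0.3729] [-0.2678 -0.1163 -0.9564]
{'camera_matrix': array([[309.7069,   0.    , 320.4171],
       [  0.    , 309.7069, 197.7124],
       [  0.    ,   0.    ,   1.    ]]), 'eye': array([ 0.3011, -0.4954,  0.3729]), 'rotation': array([ 0.8289, -0.5396, -0.0814,  0.1231])}
```

View pics/crop1.png

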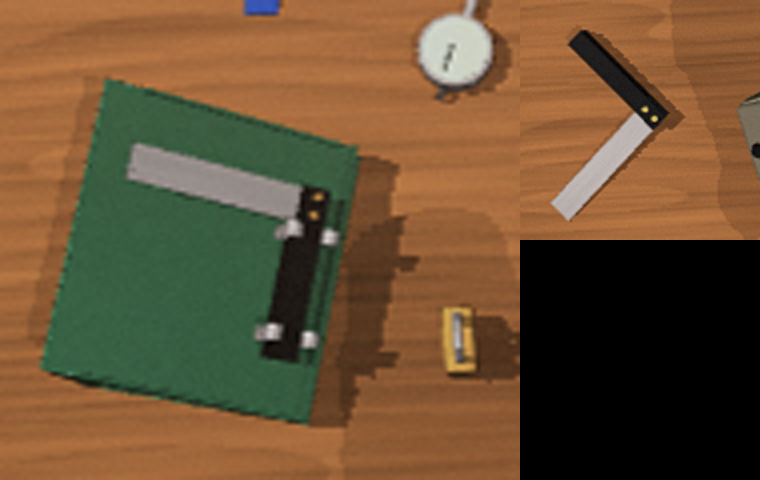

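The crop confirms it: the clipped square (stock about 265,225 in top, gold rivets at the blade end) is clearly smaller than the loose black one. Next I'll get its pose.

```bash
cat > m.py <<'E'
from h import *
np.set_printoptions(precision=4,suppress=True)
c=camera_info('top');z=np.load('top0.npz');p,d=z['p'],z['d']
h=cv2.cvtColor(p,cv2.COLOR_RGB2HSV);H,S,V=[h[:,:,i].astype(int) for i in range(3)]
roi=np.zeros(p.shape[:2],bool);roi[200:256,245:280]=1
m=roi&(p.max(2)<50)&(p[:,:,1].astype(int)-p[:,:,0]<12)
m=big(m);P=pix(m);print(len(P),P.min(0),P.max(0))
# right edge per row
rows=np.unique(P[:,1])[3:-3];edge=np.array([[P[P[:,1]==r][:,0].max()+.5,r] for r in rows])
E=onz(c,edge,.0683);v=cv2.fitLine(E[:,:2].astype(np.float32),cv2.DIST_HUBER,0,1e-4,1e-4).ravel();v=v*np.sign(v[0]) if 0 else v
yaw=np.arctan2(v[1]*np.sign(v[0]),abs(v[0]));print('stock yaw',np.degrees(yaw))
bl=big((S<60)&(V>110)&(np.indices(S.shape)[1]<265)&(np.indices(S.shape)[1]>215)&(np.indices(S.shape)[0]>185)&(np.indices(S.shape)[0]<225))
b=rect(onz(c,pix(bl),.09));print('blade',b)
pts=depthpts(c,P,d[m]);print('dark z',np.percentile(pts[:,2],[5,50,95]))
for yy in (np.radians(-13.6),yaw):
    ex=np.array([np.cos(yy),np.sin(yy),0]);ey=np.array([-np.sin(yy),np.cos(yy),0])
    x=onz(c,P,.0728)@ex;lo,hi=x.min(),x.max();o=np.median(E@ey)
    # outer top edge in stand coords relative to underside centre: y=-9*.866-12
    C=(lo+hi)/2*ex+(o+.0078+.012)*ey;C[2]=.052
    print(np.degrees(yy),'len',hi-lo,'square origin',C)
E
python3 m.py
```

```text
334 [255 206] [272 249]
stock yaw -13.139626
blade (array([0.5228, 0.2938]), [np.float32(38.246426), np.float32(126.7372)], np.float32(71.741425))
dark z [0.0605 0.0728 0.0791]
-13.6 len 0.12161903770608662 square origin [0.4685 0.2487 0.052 ]
-13.139626 len 0.12161946262541246 square origin [0.4685 0.2487 0.052 ]
```

```bash
cat > go.py <<'E'
import sys
from h import *
np.set_printoptions(precision=4,suppress=True)
def need(T,ex,n,):  # tool z=-n, tool y = n x ex
    s=monitor.observe();y=np.cross(n,ex);z=-n;x=np.cross(y,z)
    A=R.from_matrix(np.c_[x,y,z]);B=R.from_quat(s['ee_rot'])
    print('t',s['clock'],'tcp',s['tcp_pos'],'shift',T-s['tcp_pos'],'twist',(A*B.inv()).as_rotvec(),'j',s['joint_pos'],'F',s['force'],'w',s['gripper_width'],s['grip_force'])
E
python3 -m creep '[{"xyz":[0.217,0.05,0.10],"twist":[0,0,0.15]},{"xyz":[0.217,0.276,0.10],"twist":[0,0,1.15]},{"xyz":[0.217,0.276,0.10],"twist":[0,0,1.15]},{"xyz":[0.217,0.276,0.10],"twist":[0,0,1.15]},{"xyz":[0.217,0.276,0.10],"twist":[0,0,1.15]},{"xyz":[0.217,0.276,0.10],"twist":[0,0,1.15]},{"xyz":[0.217,0.276,0.10],"twist":[0,0,1.15]},{"xyz":[0.217,0.276,0.10],"twist":[0,0,1.15]}]' 60
cat > a.py <<'E'
from go import *
yw=np.radians(-13.3);ex=np.array([np.cos(yw),np.sin(yw),0]);ey=np.array([-np.sin(yw),np.cos(yw),0])
n=-.5*ey+.866025*np.array([0,0,1])
C=np.array([.4685,.2487,.052]);off=float(sys.argv[1])
need(C-.010*ex+off*n,ex,n)
E
python3 a.py .2
```

```text
clock: 0.9
tcp_pos: [0.4516, -0.2465, 0.3323]
ee_rot: [0.705, 0.709, 0.0, 0.0]
force: [0.4, -1.0, 0.6]
gripper_width: 0.0513
grip_force: 0.0
t 0.9 tcp [ 0.4516 -0.2465  0.3323] shift [-0.0159  0.4002 -0.1071] twist [ 0.35   -0.4404  1.3012] j [-0.6562  0.1858  0.124   1.5083  0.0008  0.9095] F [ 0.4391 -0.9803  0.5718] w 0.051282402727942634 0.0
```

```bash
python3 -m creep '[{"xyz":[0.0,0.05,0.0],"twist":[0.05,-0.06,0.15]},{"xyz":[0.0,0.10,0.0],"twist":[0.1,-0.12,0.3]},{"xyz":[0.0,0.15,0.0],"twist":[0.12,-0.15,0.45]},{"xyz":[0.0,0.20,0.0],"twist":[0.16,-0.2,0.6]},{"xyz":[0.0,0.25,0.0],"twist":[0.2,-0.25,0.74]},{"xyz":[0.0,0.30,0.0],"twist":[0.24,-0.3,0.88]},{"xyz":[0.0,0.35,0.0],"twist":[0.27,-0.34,1.0]},{"xyz":[0.0,0.35,0.0],"twist":[0.27,-0.34,1.0]}]'
python3 a.py .2
```

```text
clock: 1.7
tcp_pos: [0.4485, 0.1047, 0.3312]
ee_rot: [0.265, 0.942, 0.207, 0.022]
force: [0.4, -0.2, 0.3]
gripper_width: 0.0512
grip_force: 0.0
t 1.7 tcp [0.4485 0.1047 0.3312] shift [-0.0128  0.049  -0.106 ] twist [ 0.0773 -0.1042  0.2985] j [-0.2208 -0.0543 -0.2022  1.3516  0.4127  0.3431] F [ 0.4135 -0.2491  0.2527] w 0.051196979509174456 0.0
```

```bash
python3 -m creep '[{"xyz":[-0.006,0.025,-0.04],"twist":[0.035,-0.05,0.14]},{"xyz":[-0.0128,0.049,-0.08],"twist":[0.077,-0.104,0.298]},{"xyz":[-0.0128,0.049,-0.106],"twist":[0.077,-0.104,0.298]},{"xyz":[-0.0128,0.049,-0.106],"twist":[0.077,-0.104,0.298]},{"xyz":[-0.0128,0.049,-0.106],"twist":[0.077,-0.104,0.298]},{"xyz":[-0.0128,0.049,-0.106],"twist":[0.077,-0.104,0.298]}]'
python3 a.py .1; python3 - <<'E'
from h import *
c=camera_info('wrist');p,d=capture('wrist');np.savez('w1.npz',p=p,d=d,**c);cv2.imwrite('pics/w1.png',p[:,:,::-1])
E
```

```text
clock: 2.3
tcp_pos: [0.4388, 0.1491, 0.2271]
ee_rot: [0.117, 0.959, 0.256, 0.032]
force: [-0.0, -0.4, -0.3]
gripper_width: 0.0512
grip_force: 0.0
t 2.3 tcp [0.4388 0.1491 0.2271] shift [ 0.0085  0.0533 -0.0885] twist [0.0023 0.0016 0.0112] j [-0.1904 -0.0089 -0.4483  1.0989  0.5209  0.0611] F [-0.031  -0.3671 -0.2657] w 0.0512041758008475 0.0
```

View pics/w1.png

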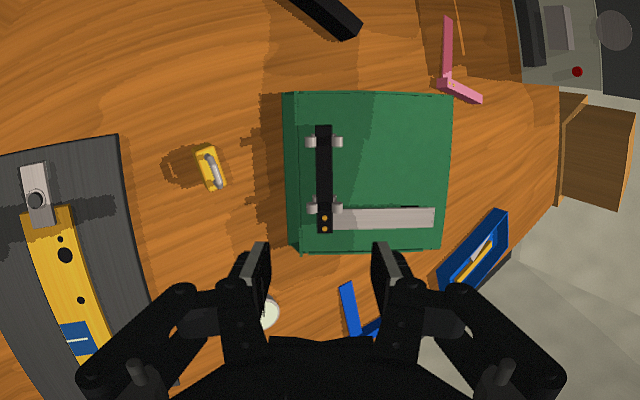

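The wrist view shows the stock at about (323,178) between clips at (323,141) and (323,206), with the fingers square to it. I'll refine the pose on the stock-top plane.

```bash
cat > w.py <<'E'
from h import *
np.set_printoptions(precision=4,suppress=True)
z=np.load('w1.npz');p,d=z['p'],z['d'];c={k:z[k] for k in('camera_matrix','eye','rotation')}
yw=np.radians(-13.3);ex=np.array([np.cos(yw),np.sin(yw),0]);ey=np.array([-np.sin(yw),np.cos(yw),0])
n=-.5*ey+.866025*np.array([0,0,1]);sy=np.cross(n,ex);C=np.array([.4685,.2487,.052]);T=C+.024*n
m=np.zeros(d.shape,bool);m[115:245,305:345]=1
q=p.astype(int);m&=(q.max(2)<60)&(q[:,:,1]-q[:,:,0]<15);m=big(m);P=pix(m)
pts=depthpts(c,P,d[m],True);r=rays(c,P,True)
rel=(pts-C)@np.c_[ex,sy,n];print('depth rel',np.percentile(rel,[2,25,50,75,98],axis=0))
X=c['eye']+r*(((T-c['eye'])@n)/(r@n))[:,None];Q=(X-T)@np.c_[ex,sy]
print(len(P),P.min(0),P.max(0),rect(Q), Q.min(0),Q.max(0))
# blade outer edge / bright pixels
g=np.zeros(d.shape,bool);g[195:240,345:440]=1
g&=(q.min(2)>90);g=big(g);r=rays(c,pix(g),True);B=C+.0135*n
X=c['eye']+r*(((B-c['eye'])@n)/(r@n))[:,None];print('blade',rect((X-B)@np.c_[sy,-ex]))
E
python3 w.py
```

```text
depth rel [[-0.0573 -0.0079  0.0219]
 [-0.0328 -0.0039  0.0229]
 [-0.0046  0.0006  0.0234]
 [ 0.0233  0.005   0.0239]
 [ 0.0578  0.0093  0.025 ]]
1670 [315 125] [332 232] (array([0.0004, 0.0004]), [np.float32(17.839893), np.float32(119.29713)], np.float32(-0.0094986)) [-0.0593 -0.0085] [0.06   0.0093]
blade (array([ 0.0787, -0.0485]), [np.float32(25.92103), np.float32(108.337746)], np.float32(0.38610262))
```

```bash
python3 a.py .06
```

```text
t 2.35 tcp [0.4389 0.149  0.2272] shift [ 0.0129  0.0728 -0.1233] twist [0.0024 0.0022 0.0111] j [-0.1904 -0.0091 -0.4482  1.0987  0.5208  0.0609] F [-0.1284 -0.782  -0.005 ] w 0.05151487131585709 0.0
```

```bash
python3 -m creep '[{"xyz":[0.003,0.02,-0.035],"twist":[0.002,0.002,0.011]},{"xyz":[0.006,0.04,-0.068],"twist":[0.002,0.002,0.011]},{"xyz":[0.009,0.055,-0.095],"twist":[0.002,0.002,0.011]},{"xyz":[0.013,0.073,-0.123],"twist":[0.002,0.002,0.011]},{"xyz":[0.013,0.073,-0.123],"twist":[0.002,0.002,0.011]},{"xyz":[0.013,0.073,-0.123],"twist":[0.002,0.002,0.011]},{"xyz":[0.013,0.073,-0.123],"twist":[0.002,0.002,0.011]}]'
python3 a.py .0115
```

```text
clock: 3.05
tcp_pos: [0.4521, 0.222, 0.1042]
ee_rot: [0.112, 0.959, 0.257, 0.03]
force: [0.2, 0.2, 0.4]
gripper_width: 0.0512
grip_force: 0.0
t 3.05 tcp [0.4521 0.222  0.1042] shift [ 0.0053  0.0234 -0.0422] twist [-0.0002 -0.0002 -0.0001] j [-0.0099  0.1269 -0.6396  0.6779  0.5097  0.2551] F [0.2123 0.1926 0.4231] w 0.051232644780655597 0.0
```

```bash
python3 -m creep '[{"xyz":[0.002,0.008,-0.014],"twist":[0,0,0]},{"xyz":[0.0035,0.015,-0.027],"twist":[0,0,0]},{"xyz":[0.0045,0.020,-0.036],"twist":[0,0,0]},{"xyz":[0.0053,0.0234,-0.0422],"twist":[0,0,0]},{"xyz":[0.0053,0.0234,-0.0422],"twist":[0,0,0]},{"xyz":[0.0053,0.0234,-0.0422],"twist":[0,0,0]}]'
python3 -m creep '[{"xyz":[0,0,0],"twist":[0,0,0]},{"xyz":[0,0,0],"twist":[0,0,0]},{"xyz":[0,0,0],"twist":[0,0,0]},{"xyz":[0,0,0],"twist":[0,0,0]},{"xyz":[0,0,0],"twist":[0,0,0]},{"xyz":[0,0,0],"twist":[0,0,0]},{"xyz":[0,0,0],"twist":[0,0,0]},{"xyz":[0,0,0],"twist":[0,0,0]}]' 0 90
python3 a.py .0115
```

```text
clock: 3.65
tcp_pos: [0.4565, 0.2455, 0.061]
ee_rot: [0.112, 0.959, 0.257, 0.029]
force: [0.4, -0.0, -0.5]
gripper_width: 0.0514
grip_force: 0.0
clock: 4.45
tcp_pos: [0.4564, 0.2459, 0.0613]
ee_rot: [0.112, 0.959, 0.258, 0.029]
force: [-3.1, -2.5, 7.1]
gripper_width: 0.0157
grip_force: 88.1
t 4.45 tcp [0.4564 0.2459 0.0613] shift [ 0.0011 -0.0005  0.0007] twist [-0.0011 -0.0016 -0.0007] j [ 0.046   0.1985 -0.686   0.5308  0.5028  0.3179] F [-3.1354 -2.4952  7.0912] w 0.015677811192887685 88.08405876159668
```

```bash
python3 -m creep '[{"xyz":[-0.0005,-0.0019,0.0035],"twist":[0,0,0]},{"xyz":[-0.0009,-0.0039,0.0069],"twist":[0,0,0]},{"xyz":[-0.0014,-0.0058,0.0104],"twist":[0,0,0]},{"xyz":[-0.0018,-0.0078,0.0139],"twist":[0,0,0]},{"xyz":[-0.0023,-0.0097,0.0173],"twist":[0,0,0]},{"xyz":[-0.0028,-0.0117,0.0208],"twist":[0,0,0]},{"xyz":[-0.0032,-0.0136,0.0242],"twist":[0,0,0]},{"xyz":[-0.0037,-0.0156,0.0277],"twist":[0,0,0]}]'
python3 -m creep '[{"xyz":[-0.0005,-0.0019,0.0035],"twist":[0,0,0]},{"xyz":[-0.0012,-0.0049,0.0087],"twist":[0,0,0]},{"xyz":[-0.0023,-0.0097,0.0173],"twist":[0,0,0]},{"xyz":[-0.0037,-0.0156,0.0277],"twist":[0,0,0]},{"xyz":[-0.005,-0.0214,0.0381],"twist":[0,0,0]},{"xyz":[-0.0058,-0.0244,0.0433],"twist":[0,0,0]},{"xyz":[-0.0058,-0.0244,0.0433],"twist":[0,0,0]}]'
python3 a.py .0915; python3 - <<'E'
from h import *
c=camera_info('wrist');p,d=capture('wrist');np.savez('w2.npz',p=p,d=d,**c);cv2.imwrite('pics/w2.png',p[:,:,::-1])
E
```

```text
clock: 5.25
tcp_pos: [0.4515, 0.2304, 0.0878]
ee_rot: [0.112, 0.959, 0.257, 0.028]
force: [-0.5, 1.5, -3.1]
gripper_width: 0.0157
grip_force: 89.3
clock: 5.95
tcp_pos: [0.447, 0.2052, 0.1321]
ee_rot: [0.112, 0.959, 0.257, 0.029]
force: [0.3, 0.3, -4.0]
gripper_width: 0.0154
grip_force: 89.2
t 5.95 tcp [0.447  0.2052 0.1321] shift [ 0.0012  0.0013 -0.0009] twist [ 0.0002 -0.0014  0.0003] j [-0.0506  0.0845 -0.6059  0.7777  0.5138  0.2092] F [ 0.337   0.259  -3.9775] w 0.01538805020168239 89.24866318702698
```

View pics/w2.png

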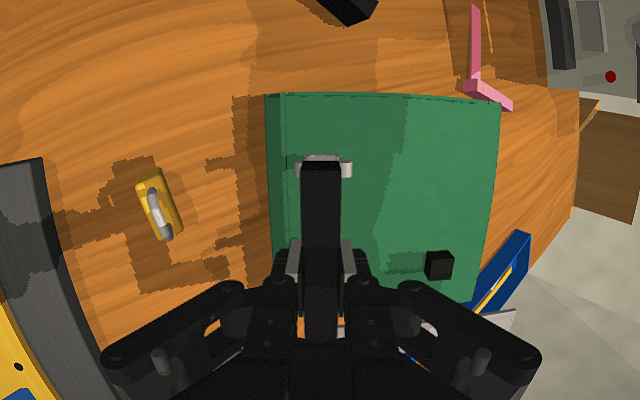

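```bash
cat > hold.py <<'E'
import sys
from h import *
np.set_printoptions(precision=4,suppress=True)
z=np.load(sys.argv[1]);p,d=z['p'],z['d'];c={k:z[k] for k in('camera_matrix','eye','rotation')}
s=monitor.observe();A=R.from_quat(s['ee_rot'])
m=np.zeros(d.shape,bool);m[162:232,296:346]=1
m&=(p.max(2)<60)&(p[:,:,1].astype(int)-p[:,:,0]<10)&(d>0)
P=pix(m);q=A.inv().apply(depthpts(c,P,d[m],True)-s['tcp_pos'])
k=(q[:,2]<.02)&(q[:,2]>-.03);q=q[k];print(len(q),np.percentile(q,[1,50,99],axis=0))
M=np.c_[q[:,0],q[:,1],np.ones(len(q))]
t=q[abs(q[:,1])<.006];M=np.c_[t[:,0],t[:,1],np.ones(len(t))]
print('top plane z=a x+b y+c',np.linalg.lstsq(M,t[:,2],rcond=None)[0])
for a in np.arange(.02,.055,.005):
    u=q[abs(q[:,0]-a)<.0025]
    if len(u):print(a,len(u),u[:,1].min(),u[:,1].max(),np.median(u[:,2]))
E
python3 hold.py w2.npz
```

```text
2743 [[ 0.0186 -0.0088 -0.0145]
 [ 0.0352 -0.0004 -0.0131]
 [ 0.0471  0.0082  0.0051]]
top plane z=a x+b y+c [ 0.1602  0.015  -0.0177]
0.02 327 -0.008646006552533936 0.008298527577066696 -0.013133928948765333
0.025 396 -0.00900929938252299 0.008162566235603188 -0.013186088229783758
0.030000000000000002 420 -0.008879018502150691 0.0080548142057801 -0.013225765253268955
0.035 430 -0.008805702862930807 0.008440622130003286 -0.013299573728866318
0.04000000000000001 447 -0.008712496911441487 0.00833758484411658 -0.01332726402010397
0.045000000000000005 723 -0.009052329083241498 0.008439677567312225 -0.012590588070757797
```

```bash
python3 -m creep '[{"xyz":[-0.002,-0.01,0.05],"twist":[0,0,0]},{"xyz":[-0.005,-0.03,0.09],"twist":[0,0,0]},{"xyz":[-0.005,-0.06,0.13],"twist":[0,0,0]},{"xyz":[-0.005,-0.10,0.13],"twist":[0,0,0]},{"xyz":[-0.005,-0.13,0.13],"twist":[0,0,0]},{"xyz":[-0.005,-0.16,0.13],"twist":[0,0,0]},{"xyz":[-0.005,-0.18,0.13],"twist":[0,0,0]},{"xyz":[-0.005,-0.18,0.13],"twist":[0,0,0]}]'
cat > st.py <<'E'
from h import *
np.set_printoptions(precision=4,suppress=True)
yw=np.radians(-13.6);ex=np.array([np.cos(yw),np.sin(yw),0]);ey=np.array([-np.sin(yw),np.cos(yw),0])
O=np.array([.4897,-.0963,0])
def loc(X): return (X-O)@np.c_[ex,ey]
def blue(p,roi):
    h=cv2.cvtColor(p,cv2.COLOR_RGB2HSV);return big((h[:,:,0]>95)&(h[:,:,0]<130)&(h[:,:,1]>100)&roi)
E
python3 - <<'E'
from st import *
for n,(x0,x1,y0,y1) in {'top':(365,400,180,215),'scene':(250,285,235,265)}.items():
    z=np.load(n+'0.npz');p=z['p'];c=camera_info(n);q=p.astype(int)
    roi=np.zeros(p.shape[:2],bool);roi[y0:y1,x0:x1]=1
    b=blue(p,roi);L=loc(onz(c,pix(b),.04));print(n,b.sum(),'dye',rect(np.c_[L,L]),L.min(0),L.max(0))
    hull=cv2.fillConvexPoly(np.zeros(p.shape[:2],np.uint8),cv2.convexHull(pix(b).astype(np.int32)),1)>0
    w=hull&(q[:,:,0]>np.median(q[b][:,0])+30);L=loc(onz(c,pix(w),.04));wt=q[w][:,0]
    print('tick',w.sum(),np.average(L,axis=0,weights=wt),L.min(0),L.max(0))
    bar=(cv2.cvtColor(p,cv2.COLOR_RGB2HSV)[:,:,0]);
E
python3 a.py .1
```

```text
clock: 6.8
tcp_pos: [0.442, 0.0235, 0.2603]
ee_rot: [0.114, 0.959, 0.257, 0.028]
force: [-0.1, 0.1, -4.0]
gripper_width: 0.0155
grip_force: 89.5
top 179 dye (array([0.0481, 0.008 ]), [np.float32(35.046894), np.float32(47.36494)], np.float32(0.86939913)) [ 0.0246 -0.0097] [0.0719 0.0254]
tick 27 [0.0488 0.0081] [ 0.0235 -0.0102] [0.0732 0.0268]
scene 183 dye (array([0.0509, 0.0091]), [np.float32(32.581486), np.float32(46.179863)], np.float32(-1.4725955)) [ 0.0281 -0.0077] [0.0736 0.0256]
tick 42 [0.0504 0.0082] [ 0.0269 -0.0076] [0.0748 0.0266]
t 6.8 tcp [0.442  0.0235 0.2603] shift [ 0.0052  0.1788 -0.1217] twist [ 0.0004 -0.0039  0.0026] j [-0.4802  0.0682 -0.2887  1.3563  0.5043 -0.2812] F [-0.1005  0.1438 -3.996 ] w 0.015549582459795847 89.4835638999939
```

```bash
cat > b.py <<'E'
from go import *
from st import ex,ey,O
x,y,z=map(float,sys.argv[1:4]) # TCP in station axes
need(O+x*ex+y*ey+[0,0,z],ex,np.array([0,0,1.]))
E
python3 b.py -.021 -.032 .12
```

```text
t 6.8 tcp [0.442  0.0235 0.2603] shift [ 0.0197 -0.146  -0.1403] twist [-0.5087  0.1187 -0.0016] j [-0.4802  0.0682 -0.2887  1.3563  0.5043 -0.2812] F [-0.1005  0.1438 -3.996 ] w 0.015549582459795847 89.4835638999939
```

```bash
python3 -m creep '[{"xyz":[0.004,-0.03,0.0],"twist":[-0.127,0.03,0]},{"xyz":[0.008,-0.06,0.0],"twist":[-0.254,0.06,0]},{"xyz":[0.012,-0.09,0.0],"twist":[-0.381,0.09,0]},{"xyz":[0.016,-0.12,-0.03],"twist":[-0.509,0.119,-0.002]},{"xyz":[0.0197,-0.146,-0.06],"twist":[-0.509,0.119,-0.002]},{"xyz":[0.0197,-0.146,-0.09],"twist":[-0.509,0.119,-0.002]},{"xyz":[0.0197,-0.146,-0.09],"twist":[-0.509,0.119,-0.002]},{"xyz":[0.0197,-0.146,-0.09],"twist":[-0.509,0.119,-0.002]}]'
python3 b.py -.021 -.032 .12; python3 - <<'E'
from h import *
c=camera_info('wrist');p,d=capture('wrist');np.savez('w3.npz',p=p,d=d,**c);cv2.imwrite('pics/w3.png',p[:,:,::-1])
for n in('top','scene'):
    p,d=capture(n);np.savez(n+'1.npz',p=p,d=d)
E
```

```text
clock: 7.6
tcp_pos: [0.4604, -0.119, 0.1709]
ee_rot: [0.117, 0.993, 0.001, -0.002]
force: [0.8, 0.9, -2.9]
gripper_width: 0.0154
grip_force: 89.8
t 7.6 tcp [ 0.4604 -0.119   0.1709] shift [ 0.0013 -0.0035 -0.0509] twist [-0.0023 -0.0028 -0.0034] j [-0.4226  0.1537 -0.3115  1.1092  0.001  -0.1887] F [ 0.8279  0.9353 -2.8525] w 0.015395635982196168 89.79557633399963
```

View pics/w3.png

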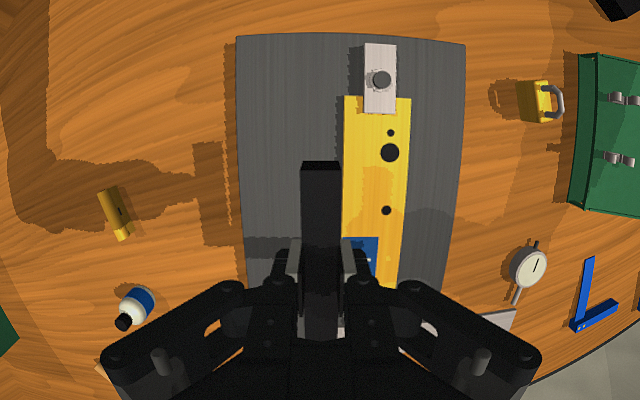

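The wrist view shows the stock hanging parallel to the bar, with the bar's edge near x≈343 px. The dye patch starts at about (365,238) and the tick's end is at (368,260). I'll refine the bar edge and tick from this view.

```bash
python3 - <<'E'
from st import *
z=np.load('w3.npz');p,d=z['p'],z['d'];c={k:z[k] for k in('camera_matrix','eye','rotation')}
q=p.astype(int);h=cv2.cvtColor(p,cv2.COLOR_RGB2HSV)
bar=(h[:,:,0]>18)&(h[:,:,0]<32)&(h[:,:,1]>120)&(h[:,:,2]>90)
for side in(0,1):
    e=[]
    for r in range(118,235,4):
        x=np.nonzero(bar[r,335:420])[0]+335
        e.append([x.min()-.5 if side==0 else x.max()+.5,r])
    L=loc(onz(c,e,.04,True));v=cv2.fitLine(L.astype(np.float32),cv2.DIST_HUBER,0,1e-4,1e-4).ravel()
    print('edge',np.median(L[:,1]),'yaw off',np.degrees(np.arctan(v[1]/v[0])))
x=np.nonzero(bar.sum(0)>5)[0]
col=[np.nonzero(bar[85:130,k])[0].min()+84.5 for k in range(348,360,2)]
print('bar end x',loc(onz(c,np.c_[np.arange(348,360,2),col],.04,True))[:,0])
roi=np.zeros(d.shape,bool);roi[225:285,345:390]=1
b=blue(p,roi);L=loc(onz(c,pix(b),.04,True));print('dye',L.min(0),L.max(0),b.sum())
w=(q[:,:,0]>110)&(q.max(2)-q.min(2)<60)&roi&(np.indices(d.shape)[1]>362);print(pix(w)[:20].tolist())
if w.any():
    L=loc(onz(c,pix(w),.04,True));print('tick',L.mean(0),L.min(0),L.max(0))
# plate far-left edges
E
```

```text
edge -0.009696366924142035 yaw off -0.11016481
edge 0.05142088075573478 yaw off -0.3321756
bar end x [-0.1077 -0.1087 -0.1087 -0.1078 -0.1079 -0.1079]
dye [ 0.0248 -0.0052] [0.0771 0.0303] 564
[[378, 237], [378, 238], [378, 239], [377, 250], [377, 251], [377, 252], [367, 258], [368, 258], [369, 258], [370, 258], [367, 259], [368, 259], [369, 259], [370, 259], [376, 259], [367, 260], [368, 260], [369, 260], [370, 260], [376, 260]]
tick [0.0478 0.0236] [0.0251 0.0177] [0.0635 0.0275]
```

```bash
python3 hold.py w3.npz; python3 - <<'E'
from st import *
p=np.load('top1.npz')['p'];q=np.load('scene1.npz')['p']
a=cv2.resize(p[150:290,320:440],None,fx=3,fy=3,interpolation=cv2.INTER_CUBIC);b=cv2.resize(q[180:320,190:330],None,fx=3,fy=3,interpolation=cv2.INTER_CUBIC)
cv2.imwrite('pics/c2.png',np.hstack([a,b])[:,:,::-1])
E
```

```text
2815 [[ 0.021  -0.0084 -0.0121]
 [ 0.0376  0.0002 -0.0106]
 [ 0.0495  0.0092  0.0078]]
top plane z=a x+b y+c [ 0.1631 -0.0044 -0.0157]
0.02 144 -0.008459011891347004 0.008856972876810585 -0.010569212294609893
0.025 398 -0.008465841019011277 0.008842815029520175 -0.01062050776033025
0.030000000000000002 416 -0.008366899515165473 0.009110106545624374 -0.01066204213421704
0.035 439 -0.008667391912318852 0.00945023954886384 -0.010646364206545843
0.04000000000000001 462 -0.008550803657936349 0.009394181058103527 -0.010734647848296159
0.045000000000000005 466 -0.008471909014647092 0.009388810479100116 -0.010834055317263048
0.05 490 -0.008815342912111496 0.009515256566728213 -0.00628887555677504
```

View pics/c2.png

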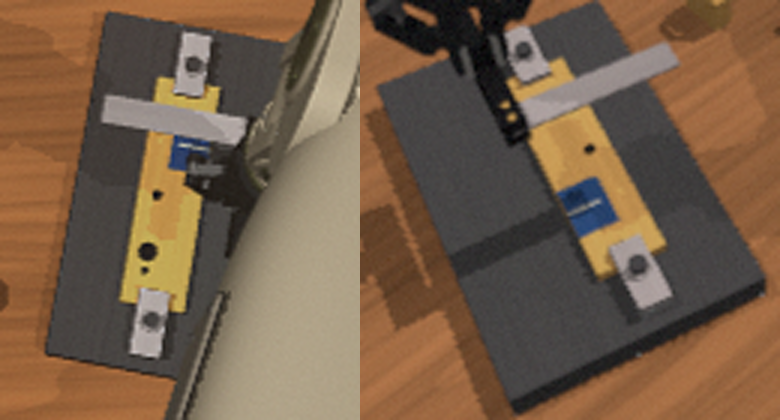

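The crop shows the blade crossing over the bar and the tick visible in both views, so it's clear to go down. I'll lower the square with a gap outside the edge.

```bash
python3 -m creep '[{"xyz":[0.001,-0.003,-0.02],"twist":[-0.002,-0.003,-0.003]},{"xyz":[0.001,-0.003,-0.05],"twist":[-0.002,-0.003,-0.003]},{"xyz":[0.001,-0.003,-0.08],"twist":[-0.002,-0.003,-0.003]},{"xyz":[0.001,-0.003,-0.10],"twist":[-0.002,-0.003,-0.003]},{"xyz":[0.001,-0.003,-0.11],"twist":[-0.002,-0.003,-0.003]},{"xyz":[0.001,-0.003,-0.11],"twist":[-0.002,-0.003,-0.003]},{"xyz":[0.001,-0.003,-0.11],"twist":[-0.002,-0.003,-0.003]},{"xyz":[0.001,-0.003,-0.11],"twist":[-0.002,-0.003,-0.003]}]'
python3 b.py -.021 -.027 .052; python3 - <<'E'
from st import *
for n in('top','scene'):
    p,d=capture(n);np.savez(n+'2.npz',p=p,d=d)
    cv2.imwrite(f'pics/{n}2.png',p[:,:,::-1])
    if n=='top': a=cv2.resize(p[160:240,350:430],None,fx=5,fy=5,interpolation=cv2.INTER_CUBIC)
    else: b=cv2.resize(p[200:280,230:310],None,fx=5,fy=5,interpolation=cv2.INTER_CUBIC)
cv2.imwrite('pics/c3.png',np.hstack([a,b])[:,:,::-1])
E
```

```text
clock: 8.55
tcp_pos: [0.4634, -0.1237, 0.0627]
ee_rot: [0.119, 0.993, -0.001, 0.002]
force: [0.3, -0.3, -4.2]
gripper_width: 0.0151
grip_force: 89.6
t 8.55 tcp [ 0.4634 -0.1237  0.0627] shift [-0.0004  0.0061 -0.0107] twist [0.0026 0.0046 0.0003] j [-0.4283  0.2507 -0.4806  0.8342 -0.0004 -0.1906] F [ 0.3467 -0.3068 -4.2245] w 0.015080304789762035 89.64295864105225
```

View pics/c3.png

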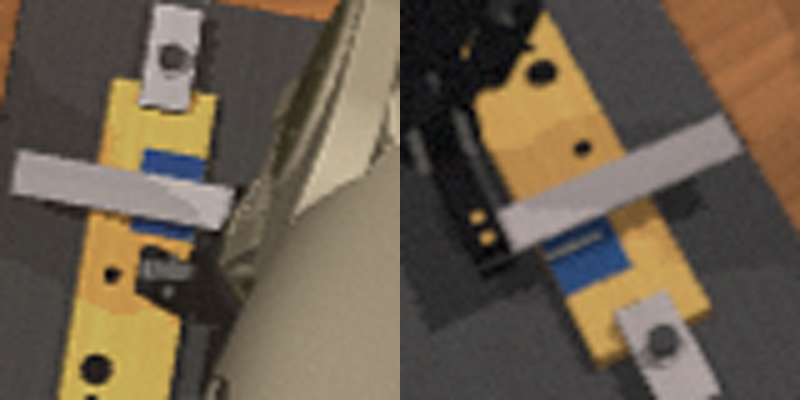

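```bash
python3 -m creep '[{"xyz":[0,0.004,-0.005],"twist":[0.0026,0.0046,0]},{"xyz":[0,0.004,-0.010],"twist":[0.0026,0.0046,0]},{"xyz":[0,0.004,-0.014],"twist":[0.0026,0.0046,0]},{"xyz":[0,0.004,-0.016],"twist":[0.0026,0.0046,0]},{"xyz":[0,0.004,-0.017],"twist":[0.0026,0.0046,0]},{"xyz":[0,0.004,-0.017],"twist":[0.0026,0.0046,0]},{"xyz":[0,0.004,-0.017],"twist":[0.0026,0.0046,0]}]'
cat > ed.py <<'E'
import sys
from st import *
def run(zt,save):
    for n in('top','scene'):
        p,d=capture(n);np.savez(n+save+'.npz',p=p,d=d);c=camera_info(n);q=p.astype(int)
        X=loc(onz(c,pix(np.ones(d.shape,bool)),zt)).reshape(400,640,2)
        m=(q.max(2)-q.min(2)<45)&(q.min(2)>85)&(X[:,:,0]>.01)&(X[:,:,0]<.075)&(X[:,:,1]>.02)&(X[:,:,1]<.10)
        m=big(m);P=X[m];out=[]
        for side in (np.max,np.min):
            e=np.array([[side(P[abs(P[:,1]-y)<.002][:,0]),y] for y in np.arange(.03,.095,.004) if (abs(P[:,1]-y)<.002).any()])
            k=np.polyfit(e[:,1],e[:,0],1);out+=[np.median(e[:,0]),np.degrees(k[0])]
        print(n,m.sum(),'outer x,slope / inner',np.round(out,4))
        b=blue(p,(abs(X[:,:,0]-.05)<.035)&(abs(X[:,:,1]-.005)<.03));L=loc(onz(c,pix(b),.04));print(' dye',L.min(0),L.max(0))
        t=(q.min(2)>90)&(q.max(2)-q.min(2)<60);L=loc(onz(c,pix(t),.04));k=(abs(L[:,0]-.05)<.012)&(abs(L[:,1]-.006)<.012);print(' white near',k.sum(),L[k].mean(0) if k.any() else '')
run(float(sys.argv[1]),sys.argv[2])
E
python3 b.py -.021 -.027 .042; python3 ed.py .0475 3
```

```text
clock: 9.35
tcp_pos: [0.4621, -0.1193, 0.0442]
ee_rot: [0.119, 0.993, 0.0, -0.001]
force: [0.3, -0.2, -3.8]
gripper_width: 0.015
grip_force: 89.8
t 9.35 tcp [ 0.4621 -0.1193  0.0442] shift [ 0.0008  0.0017 -0.0022] twist [-0.0011 -0.0027  0.0004] j [-0.421   0.2748 -0.5018  0.797  -0.0001 -0.1832] F [ 0.2551 -0.2262 -3.7783] w 0.014959064434030719 89.75988507270813
top 244 outer x,slope / inner [0.0482 0.1473 0.0257 0.4703]
 dye [ 0.0526 -0.0089] [0.0719 0.0254]
 white near 40 [0.0452 0.0061]
scene 285 outer x,slope / inner [ 0.0545 -0.9987  0.0298 -1.741 ]
 dye [ 0.053  -0.0076] [0.0736 0.0253]
 white near 46 [0.0448 0.0062]
```

```bash
python3 -m creep '[{"xyz":[0,0,-0.001],"twist":[0,0,0]},{"xyz":[0,0,-0.002],"twist":[0,0,0]},{"xyz":[0,0,-0.002],"twist":[0,0,0]},{"xyz":[0,0,-0.002],"twist":[0,0,0]}]'; python3 -m creep '[{"xyz":[0,0,-0.001],"twist":[0,0,0]},{"xyz":[0,0,-0.001],"twist":[0,0,0]},{"xyz":[0,0,-0.001],"twist":[0,0,0]}]'
```

```text
clock: 9.85
tcp_pos: [0.4619, -0.1191, 0.0421]
ee_rot: [0.119, 0.993, 0.0, -0.002]
force: [0.6, -0.1, -3.6]
gripper_width: 0.0155
grip_force: 89.8
clock: 10.15
tcp_pos: [0.4621, -0.1192, 0.0414]
ee_rot: [0.119, 0.993, 0.0, -0.001]
force: [-1.7, 0.3, -0.0]
gripper_width: 0.0156
grip_force: 90.3
```

```bash
python3 ed.py .0435 4; python3 - <<'E'
from st import *
p=np.load('scene4.npz')['p'];t=np.load('top4.npz')['p']
b=cv2.resize(p[215:265,245:295],None,fx=8,fy=8,interpolation=cv2.INTER_CUBIC);a=cv2.resize(t[175:225,360:410],None,fx=8,fy=8,interpolation=cv2.INTER_CUBIC)
cv2.imwrite('pics/c4.png',np.hstack([a,b])[:,:,::-1])
E
```

```text
top 242 outer x,slope / inner [0.0486 0.0458 0.026  0.2706]
 dye [ 0.0523 -0.0089] [0.0719 0.0254]
 white near 38 [0.0448 0.0061]
scene 278 outer x,slope / inner [ 0.0531 -0.2842  0.029  -1.14  ]
 dye [ 0.0533 -0.0076] [0.0736 0.0253]
 white near 50 [0.0454 0.0059]
```

View pics/c4.png

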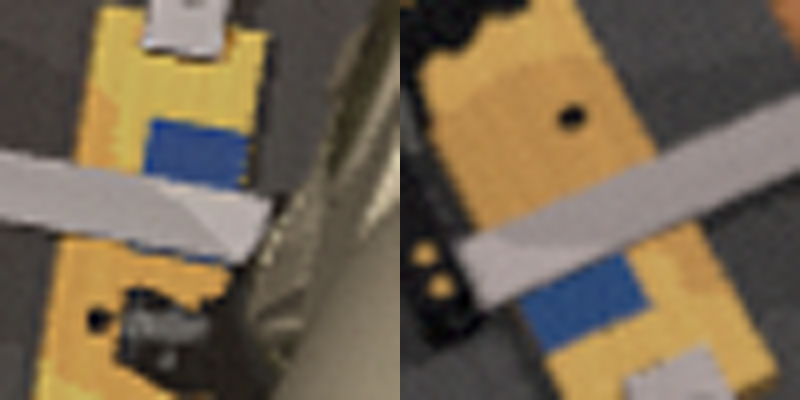

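Both views show the blade now covering the tick and the inner half of the dye, with about half the dye left on the far side. Next I'll take sub-pixel profiles along the bar.

```bash
cat > prof.py <<'E'
import sys
from st import *
def px(c,X):
    v=R.from_quat(c['rotation']).inv().apply(X-c['eye'])@c['camera_matrix'].T;return v[:,:2]/v[:,2:]
xs=np.arange(.01,.09,.00025)
def prof(n,f,y0,y1,zz=.04):
    p=np.load(n+f+'.npz')['p'].astype(np.float32);c=camera_info(n);ys=np.arange(y0,y1,.001)
    X=O+xs[:,None,None]*ex+ys[None,:,None]*ey+[0,0,zz]
    u=px(c,X.reshape(-1,3)).reshape(len(xs),len(ys),2).astype(np.float32)
    return cv2.remap(p,u[...,0],u[...,1],cv2.INTER_CUBIC).mean(1)
def cross(v,lo,hi,lev):
    k=(xs>=lo)&(xs<=hi);x=xs[k];s=v[k]-lev;i=np.nonzero(s[:-1]*s[1:]<0)[0];return x[i]
f=sys.argv[1]
for n,(a,b) in {'top':(0.003,.02),'scene':(-.004,.02)}.items():
    q0=prof(n,'0',a,b);s0=q0[:,2]-q0[:,0];q=prof(n,f,a,b);s=q[:,2]-q[:,0]
    lev=(s0[(xs>.06)&(xs<.066)].mean()+s0[xs>.085].mean())/2
    k=(xs>.04)&(xs<.06);w=np.clip(q0[k][:,0]-np.percentile(q0[k][:,0],20),0,None);tick=(w*xs[k]).sum()/w.sum()
    print(n,'dye ends0',cross(s0,.015,.09,lev),'tick',tick,xs[k][w.argmax()])
    B=s[(xs>.062)&(xs<.067)].mean();W=s[(xs>.032)&(xs<.04)].mean()
    print('  now far end',cross(s,.065,.09,lev),'blade edge',cross(s,.04,.062,(B+W)/2))
E
python3 prof.py 4
```

```text
top dye ends0 [0.0233 0.073 ] tick 0.0487279967363306 0.048250000000000036
  now far end [0.073] blade edge [0.051]
scene dye ends0 [0.026  0.0753] tick 0.0503509981920654 0.05075000000000004
  now far end [0.0753] blade edge [0.053]
```

The blade edge reads about 2.2 mm beyond the tick's middle in both views. I'll lift slightly, shift −2 mm along the bar and set it down again.

```bash
python3 -m creep '[{"xyz":[0,0,0.0015],"twist":[0,0,0]},{"xyz":[-0.001,0.0002,0.0015],"twist":[0,0,0]},{"xyz":[-0.0021,0.0005,0.0015],"twist":[0,0,0]},{"xyz":[-0.0021,0.0005,0.0015],"twist":[0,0,0]},{"xyz":[-0.0021,0.0005,0.0007],"twist":[0,0,0]},{"xyz":[-0.0021,0.0005,0],"twist":[0,0,0]},{"xyz":[-0.0021,0.0005,0],"twist":[0,0,0]}]';python3 b.py -.021 -.027 .042; python3 - <<'E'
from h import *
for n in('top','scene'):
    p,d=capture(n);np.savez(n+'5.npz',p=p,d=d)
E
python3 prof.py 5
```

```text
clock: 10.95
tcp_pos: [0.4598, -0.1186, 0.0414]
ee_rot: [0.119, 0.993, 0.0, -0.002]
force: [-2.9, 0.7, 1.7]
gripper_width: 0.0152
grip_force: 90.4
t 10.95 tcp [ 0.4598 -0.1186  0.0414] shift [0.0032 0.001  0.0006] twist [-0.0012 -0.0029  0.0003] j [-0.4217  0.2745 -0.5109  0.7886 -0.0001 -0.1841] F [-2.8969  0.7072  1.6884] w 0.015165386178446908 90.44084072113037
top dye ends0 [0.0233 0.073 ] tick 0.0487279967363306 0.048250000000000036
  now far end [0.073] blade edge [0.0498]
scene dye ends0 [0.026  0.0753] tick 0.0503509981920654 0.05075000000000004
  now far end [0.0755] blade edge [0.0528]
```

```bash
python3 -m creep '[{"xyz":[0.0003,0.001,0.0004],"twist":[0,0,0]},{"xyz":[0.0007,0.003,0.0004],"twist":[0,0,0]},{"xyz":[0.0012,0.005,0.0004],"twist":[0,0,0]},{"xyz":[0.0016,0.0065,0.0004],"twist":[0,0,0]},{"xyz":[0.0018,0.0075,0.0004],"twist":[0,0,0]},{"xyz":[0.0018,0.0075,0.0004],"twist":[0,0,0]},{"xyz":[0.0018,0.0075,0.0004],"twist":[0,0,0]}]' 0 50;python3 b.py -.023 -.0187 .042
```

```text
clock: 11.75
tcp_pos: [0.462, -0.111, 0.0416]
ee_rot: [0.118, 0.993, 0.001, -0.001]
force: [0.6, 0.5, -2.9]
gripper_width: 0.015
grip_force: 90.0
t 11.75 tcp [ 0.462  -0.111   0.0416] shift [0.001  0.002  0.0004] twist [-0.0015 -0.0023 -0.    ] j [-0.4054  0.2743 -0.5105  0.7886  0.0005 -0.168 ] F [ 0.6183  0.5069 -2.9458] w 0.015017129135622708 89.95414853096008
```

```bash
python3 -m creep '[{"xyz":[0.0001,0.0005,0],"twist":[0,0,0]},{"xyz":[0.0002,0.001,0],"twist":[0,0,0]},{"xyz":[0.0002,0.001,0],"twist":[0,0,0]}]';python3 -m creep '[{"xyz":[0.0001,0.0005,0],"twist":[0,0,0]},{"xyz":[0.0002,0.001,0],"twist":[0,0,0]},{"xyz":[0.0002,0.001,0],"twist":[0,0,0]}]'
```

```text
clock: 12.05
tcp_pos: [0.4619, -0.1102, 0.0415]
ee_rot: [0.119, 0.993, 0.0, -0.001]
force: [0.3, 0.1, -1.6]
gripper_width: 0.0155
grip_force: 90.0
clock: 12.35
tcp_pos: [0.462, -0.1092, 0.0415]
ee_rot: [0.119, 0.993, 0.0, -0.002]
force: [-0.7, -0.7, -2.1]
gripper_width: 0.0154
grip_force: 90.0
```

```bash
python3 -m creep '[{"xyz":[0.0001,0.0005,0],"twist":[0,0,0]},{"xyz":[0.0002,0.0008,0],"twist":[0,0,0]},{"xyz":[0.0002,0.0008,0],"twist":[0,0,0]}]'
```

```text
clock: 12.65
tcp_pos: [0.4623, -0.1083, 0.0415]
ee_rot: [0.119, 0.993, 0.0, -0.001]
force: [-0.7, -0.6, -1.7]
gripper_width: 0.0152
grip_force: 90.0
```

```bash
python3 -m creep '[{"xyz":[0.0001,0.0005,0],"twist":[0,0,0]},{"xyz":[0.0002,0.0008,0],"twist":[0,0,0]},{"xyz":[0.0002,0.0008,0],"twist":[0,0,0]}]'
```

```text
clock: 12.95
tcp_pos: [0.4624, -0.1077, 0.0415]
ee_rot: [0.119, 0.993, 0.0, -0.002]
force: [-0.4, -2.1, -1.5]
gripper_width: 0.0155
grip_force: 90.0
```

```bash
python3 -m creep '[{"xyz":[0.0001,0.0005,0],"twist":[0,0,0]},{"xyz":[0.0001,0.0005,0],"twist":[0,0,0]},{"xyz":[0.0001,0.0005,0],"twist":[0,0,0]}]'; python3 -c "
from rig import monitor;s=monitor.observe();print(s['force'],s['torque'])"
```

```text
clock: 13.25
tcp_pos: [0.4624, -0.1076, 0.0415]
ee_rot: [0.119, 0.993, -0.0, -0.002]
force: [-2.4, -5.5, -1.6]
gripper_width: 0.0155
grip_force: 90.1
[-2.36097185 -5.45382099 -1.57687825] [-1.06360738  0.33876888 -0.18337172]
```

```bash
python3 -m creep '[{"xyz":[0.0001,0.0004,0],"twist":[0,0,-0.003]},{"xyz":[0.0001,0.0004,0],"twist":[0,0,-0.003]},{"xyz":[0.0001,0.0004,0],"twist":[0,0,-0.003]}]'; python3 -c "
from rig import monitor;s=monitor.observe();print(s['force'],s['torque'])"
```

```text
clock: 13.55
tcp_pos: [0.4624, -0.1076, 0.0415]
ee_rot: [0.12, 0.993, -0.001, -0.002]
force: [-3.1, -6.4, -2.0]
gripper_width: 0.0155
grip_force: 90.0
[-3.13426314 -6.437452   -2.02988337] [-1.31678778  0.44433374  0.0037136 ]
```

```bash
python3 -m creep '[{"xyz":[0,0.0,-0.0003],"twist":[0,0,0]},{"xyz":[0,0,-0.0003],"twist":[0,0,0]},{"xyz":[0,0,-0.0003],"twist":[0,0,0]}]'; python3 - <<'E'
from h import *
for n in('top','scene'):
    p,d=capture(n);np.savez(n+'6.npz',p=p,d=d)
p=np.load('scene6.npz')['p'];t=np.load('top6.npz')['p']
b=cv2.resize(p[215:265,245:295],None,fx=8,fy=8,interpolation=cv2.INTER_CUBIC);a=cv2.resize(t[175:225,360:410],None,fx=8,fy=8,interpolation=cv2.INTER_CUBIC)
cv2.imwrite('pics/c6.png',np.hstack([a,b])[:,:,::-1])
E
python3 prof.py 6; python3 b.py -.023 -.0187 .042
```

```text
clock: 13.85
tcp_pos: [0.4625, -0.1076, 0.0415]
ee_rot: [0.12, 0.993, -0.001, -0.002]
force: [-3.6, -5.5, -0.2]
gripper_width: 0.0157
grip_force: 90.5
top dye ends0 [0.0233 0.073 ] tick 0.0487279967363306 0.048250000000000036
  now far end [0.073] blade edge [0.0498]
scene dye ends0 [0.026  0.0753] tick 0.0503509981920654 0.05075000000000004
  now far end [0.0753] blade edge [0.0528]
t 13.95 tcp [ 0.4624 -0.1076  0.0415] shift [ 0.0005 -0.0015  0.0005] twist [ 0.0009 -0.0034  0.0037] j [-0.3966  0.2742 -0.5109  0.7885 -0.0021 -0.1555] F [-3.4104 -5.4376  0.0109] w 0.015556394490527913 90.47514081001282
```

View pics/c6.png

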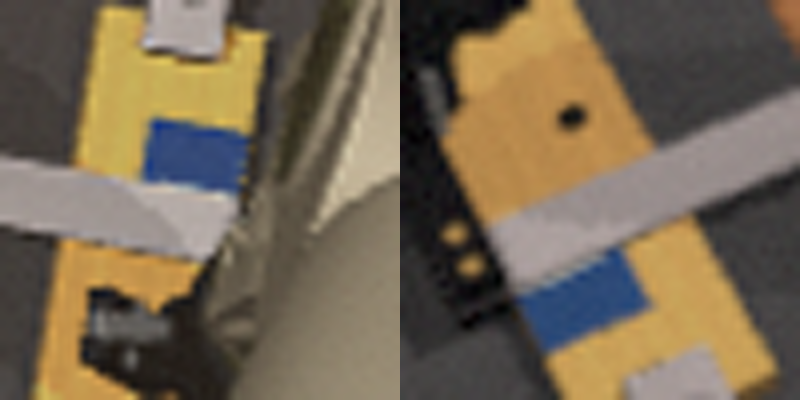

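```bash
cat >> prof.py <<'E'
for f in ('4','6') if f=='6' else (f,):
  for n in('top','scene'):
    for zz in (.0405,.0435):
        q=prof(n,f,.028,.046,zz);s=q[:,0]-q[:,2]
        lev=(s[(xs>.034)&(xs<.042)].mean()+s[(xs>.058)&(xs<.066)].mean())/2;print(f,n,zz,cross(s,.04,.06,lev))
E
python3 prof.py 6 | tail -8
```

```text
4 top 0.0405 [0.0508]
4 top 0.0435 [0.05]
4 scene 0.0405 [0.053]
4 scene 0.0435 [0.055]
6 top 0.0405 [0.0485]
6 top 0.0435 [0.0478]
6 scene 0.0405 [0.0513]
6 scene 0.0435 [0.053]
```

The blade edge is within about 0.7 mm of the tick's middle in both views, and the stock is flush and seated. Time to let go.

```bash
python3 -m creep '[{"xyz":[0,0,0],"twist":[0,0,0]},{"xyz":[0,0,0],"twist":[0,0,0]},{"xyz":[0,0,0],"twist":[0,0,0]},{"xyz":[0,0,0],"twist":[0,0,0]},{"xyz":[0,0,0],"twist":[0,0,0]},{"xyz":[0,0,0],"twist":[0,0,0]}]' 45
python3 -m creep '[{"xyz":[0,0,0.005],"twist":[0,0,0]},{"xyz":[0,0,0.015],"twist":[0,0,0]},{"xyz":[0,0,0.04],"twist":[0,0,0]},{"xyz":[0,0,0.08],"twist":[0,0,0]},{"xyz":[0,0,0.12],"twist":[0,0,0]},{"xyz":[0,0,0.15],"twist":[0,0,0]},{"xyz":[0,0,0.15],"twist":[0,0,0]},{"xyz":[0,0,0.15],"twist":[0,0,0]}]'
python3 - <<'E'
from h import *
for n in('top','scene'):
    p,d=capture(n);np.savez(n+'7.npz',p=p,d=d)
c=camera_info('wrist');p,d=capture('wrist');np.savez('w7.npz',p=p,d=d,**c)
cv2.imwrite('pics/w7.png',p[:,:,::-1])
E
python3 prof.py 7
```

```text
clock: 14.55
tcp_pos: [0.4628, -0.1066, 0.0412]
ee_rot: [0.12, 0.993, 0.001, -0.001]
force: [0.3, 0.4, 0.2]
gripper_width: 0.0382
grip_force: 0.0
clock: 15.35
tcp_pos: [0.4633, -0.1069, 0.1925]
ee_rot: [0.12, 0.993, 0.0, -0.0]
force: [0.0, -0.7, -0.2]
gripper_width: 0.0386
grip_force: 0.0
top dye ends0 [0.0233 0.073 ] tick 0.0487279967363306 0.048250000000000036
  now far end [0.073] blade edge [0.0498]
scene dye ends0 [0.026  0.0753] tick 0.0503509981920654 0.05075000000000004
  now far end [0.0753] blade edge [0.0528]
7 top 0.0405 [0.0485]
7 top 0.0435 [0.0478]
7 scene 0.0405 [0.0513]
7 scene 0.0435 [0.053]
```

View pics/w7.png

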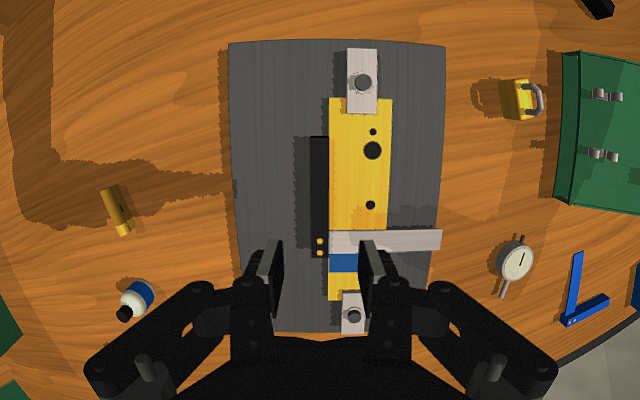

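The wrist view shows the square lying on the bar. The stock (311–328 px, rows 137–257) is against the bar edge at 329 px and the blade's outer edge is by the dye at row 252. One last check on flushness and tilt before handing in.

```bash
python3 - <<'E'
from st import *
z=np.load('w7.npz');p,d=z['p'],z['d'];c={k:z[k] for k in('camera_matrix','eye','rotation')}
q=p.astype(int);h=cv2.cvtColor(p,cv2.COLOR_RGB2HSV)
bar=(h[:,:,0]>18)&(h[:,:,0]<32)&(h[:,:,1]>120)&(h[:,:,2]>90)
def fit(e,zz):
    L=loc(onz(c,e,zz,True));k=np.polyfit(L[:,0],L[:,1],1);return np.polyval(k,[-.06,.04]),np.degrees(k[0])
print('bar edge clear part',fit([[np.nonzero(bar[r,300:420])[0].min()+299.5,r] for r in range(104,132,2)]+[[np.nonzero(bar[r,300:420])[0].min()+299.5,r] for r in range(275,296,2)],.04))
dk=(q.max(2)<38)
I=[[np.nonzero(dk[r,300:335])[0].max()+300.5,r] for r in range(142,232,3)]
print('inner edge top',fit(I,.054))
m=dk.copy();m[:140]=0;m[232:]=0;m[:,:313]=0;m[:,327:]=0
P=pix(m);X=depthpts(c,P,d[m],True);L=loc(X);k=np.linalg.lstsq(np.c_[L,np.ones(len(L))],X[:,2],rcond=None)[0];print('stock top plane',k,np.median(X[:,2]))
E
```

```text
bar edge clear part (array([-0.0088, -0.0091]), np.float64(-0.16983414872330263))
inner edge top (array([-0.009 , -0.0104]), np.float64(-0.8217580992869424))
stock top plane [-0.1184  0.0409  0.0525] 0.05378906307769954
```

```bash
python3 - <<'E'
from st import *
z=np.load('w7.npz');p=z['p'].astype(np.float32);c={k:z[k] for k in('camera_matrix','eye','rotation')}
def sub(r,x0,x1,ch=0):
    v=cv2.GaussianBlur(p[:,:,ch],(1,5),0)[r,x0:x1];lev=(v.min()+v.max())/2;i=np.nonzero((v[:-1]<lev)&(v[1:]>=lev))[0][0];return x0+i+(lev-v[i])/(v[i+1]-v[i])
for nm,rows,zz in (('bar',list(range(106,130,2))+list(range(272,294,2)),.04),('stock inner',range(146,224,2),.054)):
    e=[[sub(r,320,336),r] for r in rows];L=loc(onz(c,e,zz,True));k=np.polyfit(L[:,0],L[:,1],1)
    print(nm,np.polyval(k,[-.06,.04]),np.degrees(k[0]),'rms',np.std(L[:,1]-np.polyval(k,L[:,0])), np.round([e[0],e[-1]],1).tolist())
# blade outer edge: along columns, z=.0435 -> slope; and inner edge
def subc(x,y0,y1):
    v=p[y0:y1,x].mean(1) if 0 else p[y0:y1,x,2];lev=(v.max()+v.min())/2;i=np.nonzero((v[:-1]-lev)*(v[1:]-lev)<0)[0][0];return y0+i+(lev-v[i])/(v[i+1]-v[i])
e=[[x,subc(x,222,236)] for x in list(range(334,386,3))];L=loc(onz(c,e,.0435,True));k=np.polyfit(L[:,1],L[:,0],1);print('blade inner edge slope (want yaw=-)',-np.degrees(k[0]),np.std(L[:,0]-np.polyval(k,L[:,1])))
e=[[x,subc(x,245,256)] for x in range(392,438,3)];L=loc(onz(c,e,.0435,True));k=np.polyfit(L[:,1],L[:,0],1);print('outer',-np.degrees(k[0]),np.std(L[:,0]-np.polyval(k,L[:,1])),L[:,0].mean())
E
```

```text
bar [-0.0088 -0.0091] -0.16744807395555728 rms 3.218575527601656e-05 [[328.4, 106.0], [327.4, 292.0]]
stock inner [-0.009  -0.0089] 0.04728966863557398 rms 2.250125740175966e-05 [[328.6, 146.0], [328.5, 222.0]]
blade inner edge slope (want yaw=-) -0.10746974020030489 6.540232755857869e-05
outer 0.4915554480066389 0.00019519719247850696 0.04849907788162862
```

```bash
python3 -c "
from rig import job;print(job.close_job())"
```

```text
the job is handed in; nothing more can be done
None
```

I handed the job in with the square released on the plate: by camera, the stock is flush to the bar edge within about 0.3 mm and the blade's outer edge is within about 0.7 mm of the tick's middle. No verdict came back from the hand-in.

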